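# Clear the mat: connectors, hoods and boards back to their trays

## Task

Sort the five loose parts on the green mat: both connectors into the yellow tray, both hoods into the blue tray, the circuit board into the black tray. Set each one down gently, without dropping it, in the large empty pocket of its tray: flat on the pocket floor, the same way up as now, not on top of another part, and lengthwise along the tray's wide side like the stock in the narrow pocket behind. Leave the screw tub standing where it is.

Things in the scene. Friction and masses are not known exactly. Their poses are not given: they have to be found in the camera images.
- connector_long: long 25-way connector, white block and face in a 53 mm steel flange, lying mating face up. Origin: centre of underside; x: its length; z: up. Rear block 43 x 11.8 mm from 0 to 7 mm height, steel flange 53 x 12.5 at 6 to 7.5, shell 8.4 wide up to 13 mm. Pick across the 12.5 mm width, at the middle; about 22 g
- connector_short: short 15-way connector, black block and face in a 39 mm steel flange, lying mating face up. Origin: centre of underside; x: its length; z: up. Rear block 29 x 11.8 mm from 0 to 7 mm height, steel flange 39 x 12.5 at 6 to 7.5, shell 8.4 wide up to 13 mm. Pick across the 12.5 mm width, at the middle; about 14 g
- hood_metal: grey metal cable hood, lying flat. Origin: underside, below the middle of its length; x: its length, +x the round cable neck; z: up. Block x -21 to 11 mm, 39 wide (y), 15 high; then shoulder and 12 mm neck to x 24; thin screw ends at the mouth to x -25. Pick across the 39 mm width at x 0 to -8; about 45 g
- hood_black: black plastic cable hood, lying flat. Origin: underside, below the middle of its length; x: its length, +x the round cable neck; z: up. Block x -21 to 11 mm, 39 wide (y), 15 high; then shoulder and 12 mm neck to x 24; thin screw ends at the mouth to x -25. Pick across the 39 mm width at x 0 to -8; about 18 g
- board: blue circuit board 50 x 30 mm, 2 thick, lying flat, ivory plug header along its middle. Origin: centre of underside; x: its length; z: up. Header 36 mm along x, 9 wide (y), 2 to 13 mm high: pick by the header across its 9 mm, fingertips 4 mm or more above the underside to clear the board; about 16 g
- tray_yellow: YELLOW connector tray, fixed, 147 mm deep (x), 160 wide (y), 22 high, walls and floor 3 thick; origin: centre of underside. Large EMPTY pocket on its -x side, towards the robot: inside x -70.5 to 23.5, y -77 to 77 mm, floor 3 mm above the origin. Narrow pocket at +x holds fixed stock (connectors) lying lengthwise along y, none above 22 mm. Yaw within 0.2 rad of the world's
- tray_blue: BLUE hood tray, fixed, 147 mm deep (x), 160 wide (y), 22 high, walls and floor 3 thick; origin: centre of underside. Large EMPTY pocket on its -x side, towards the robot: inside x -70.5 to 23.5, y -77 to 77 mm, floor 3 mm above the origin. Narrow pocket at +x holds fixed stock (hoods) lying lengthwise along y, none above 22 mm. Yaw within 0.2 rad of the world's
- tray_black: BLACK circuit-board tray, fixed, 147 mm deep (x), 160 wide (y), 22 high, walls and floor 3 thick; origin: centre of underside. Large EMPTY pocket on its -x side, towards the robot: inside x -70.5 to 23.5, y -77 to 77 mm, floor 3 mm above the origin. Narrow pocket at +x holds fixed stock (blue boards) lying lengthwise along y, none above 22 mm. Yaw within 0.2 rad of the world's
- screw_tub: round orange tub full of screws, 44 mm across, 28 mm high, standing loose among the parts; origin: centre of its underside. Not to be moved
Not all that is in view belongs to the job. Of the things shaped like the hood_black, the black one is meant. What is shaped like the board but pink is not meant.

How it is judged:
By the outcome, as a careful person would: the job done as asked, in the order asked, and still so for the second after the job is handed in, with the robot touching nothing.
It also fails if it takes over 120 s, if anything falls off the work surface, if the arm or the gripper's body presses on something with over 40 N, if the wrist force passes 120 N, or if a joint passes its speed limit or range.

## Robot

A 6-joint arm with a two-finger parallel gripper is mounted at the origin on the work surface. World frame = base frame: x ahead of the robot, y to its left, z up, the work surface at z = 0. Lengths are in m, angles in rad, forces in N, time in s.
With the tool pointing down it reaches from about 0.375 to 0.9 m from the base axis. Payload 3.1 kg.
Tool frame: the origin (TCP) lies between the finger pads; the fingertips stand manip.nose_length ahead of it and the grasp point (between the pads) lies 5 mm behind it (manip.nose_length is the distance from the TCP to the fingertips, in m); z points along the fingers, y is the line along which they close (so a half turn about z gives the same grasp; the last joint's range is limited). The gripper opens to 85 mm and grips with 20 to 120 N. Pads are 22 mm wide; open, the fingers measure 114 mm over their backs; the gripper's body (76 mm by 85 mm) begins 54 mm behind the grasp point. The pads swing forward as they close: fully open they stand 13 mm farther back than shut.
Start: joints at [-1.514, 0.527, 1.433, -0, 1.181, -0.178], TCP at [0.146, -0.608, 0.245] pointing down, gripper open.
Joint ranges: [-3.08, 3.08], [-0.75, 2.2], [0.22, 2.44], [-1.43, 4.57], [0, 2.65], [-2.85, 2.85]. Speed limits (rad/s): [2.79, 2.79, 3.14, 3.14, 3.14, 3.14].

## Interface

Orientations are given as a unit quaternion [x, y, z, w].
In Python, from station import monitor, eyes, job, manip gives the robot as it stands.
- The arm moves only by the shell command python3 -m pendant 'ROWS' [FORCE]. ROWS is JSON, a list that holds one entry, the list of rows, each a list of 7 numbers: the shift along the tool's x, y, z as a fraction of full scale, then the turn, a rotation vector about the tool's x, y, z as a fraction of full scale, then the opening, from 0 (shut) to 1 (fully open). A call has 1 to 20 rows; each row shifts and turns the commanded pose from where the row before left it, along the tool's axes as they then stand; what a row does not reach is not made up. Full scale, the value 1, is 800 mm for a shift and 0.12 rad for a turn. A row lasts 1/10 s, in which the tool goes at most 50 mm and 8.59 degrees, less where a joint would pass 70% of its speed; a pose out of reach is approached as far as the arm can. A call with a number of a shift or a turn outside -1 to 1 is refused whole. A call with a gripper value outside its range is refused whole. The fingers move at their own pace and stop on an object; FORCE is the grip in N (left out, the last holds). Time passes only in rows, so rows that do not move let the fingers close. It gives the time, the measured TCP pose, the force, the opening and the grip force at its end, in the units of the state.
- monitor.sense(): the state, without advancing time (a new reading comes with each control period).
- eyes.snapshot(name): name is "side" or "top" or "wrist"; returns a dict with "pixels" (420x560x3 uint8, red, green, blue), "depth" (420x560 float32, m along the optical axis (not along the pixel's ray), 0 where there is no reading), "intrinsics" (3x3 intrinsics, pixels), "k1" (the pictures are not rectified: a ray, as slopes to the right and down, at radius r is drawn at 1 + k1 r^2 times it, then the intrinsics apply), "eye" and "attitude" of the camera in the world. Camera axes: x right, y down, z forward; pixel columns grow to the right and rows downward; lengths in m; the calibration is good to about 2 mm. A picture is of the moment at which its call begins.
- job.sign_off(): hands the job in; it is judged then, once.
The state is a dict: "t": time; "q": joint angles; "qd": joint speeds; "tau": joint torques, N m; "tcp_pos": TCP position; "tool_rot": TCP orientation; "force": force on the tool from outside, world axes, zero at the start; "ft_torque": the same for the moment, N m; "finger_gap": opening from 0.0 (shut) to 1.0 (fully open); "gripper_force": force on a finger pad.
Only numpy, scipy, OpenCV 4.12 (cv2) and the standard library are available. Lean on these libraries where they do the work, as an engineer would, in place of code of your own. Each camera call takes 0.05 s, during which the arm holds its last target. There are 200 camera calls.

## Working session

There is one attempt and no reset: what is moved stays moved. The work goes in short steps, Python scripts to look and compute and a shell command to move; the robot and the scene stay as the last step left them, time stands still between calls to the robot, and variables do not carry over. Pictures are saved under pics/ and viewed, at most 14 in all, crops included, and the job is handed in when it is done.

```bash
ls; mkdir -p pics
python3 - <<'E'
from station import monitor, eyes, job, manip
import cv2,json
s=monitor.sense();print(s, manip.nose_length)
import numpy as np
for n in ["top","side"]:
    d=eyes.snapshot(n);cv2.imwrite(f"pics/{n}0.png",d["pixels"][:,:,::-1]);np.savez(f"{n}0.npz",**d)
    print(n,d["intrinsics"],d["k1"],d["eye"],d["attitude"])
E
```

```text
pics
{'t': 0.0, 'q': array([-1.51345965e+00,  5.28476607e-01,  1.43392504e+00, -1.44471658e-05,
        1.18138171e+00, -1.78458798e-01]), 'qd': array([ 1.55843936e-03, -1.00483188e-03,  4.05934288e-04, -1.17098401e-03,
        2.62666030e-06, -2.77584145e-04]), 'tau': array([-9.27407709e-04, -4.42352557e+01, -1.78025419e+01, -3.80489619e-04,
        8.47257965e-03,  1.15268205e-05]), 'tcp_pos': array([ 0.14601986, -0.60698933,  0.24431993]), 'tool_rot': array([ 9.93057189e-01,  1.17627461e-01,  5.96275365e-05, -1.09374675e-03]), 'force': array([-0.15166767, -0.1538853 , -0.72322259]), 'ft_torque': array([-0.00594813,  0.01229731, -0.00776283]), 'gripper_force': 0.0, 'finger_gap': 1.0017456603206136} 0.014
top [[496.66320068   0.         286.22196408]
 [  0.         496.66320068 206.16710831]
 [  0.           0.           1.        ]] -0.013014801355186758 [0.39809861 0.00306271 1.01704919] [ 0.70630832 -0.70436011  0.05621282 -0.04295927]
side [[379.4177319    0.         279.92382527]
 [  0.         379.4177319  209.2220701 ]
 [  0.           0.           1.        ]] -0.08909451353650794 [0.26450384 0.50178332 0.54801958] [-0.23726823  0.88087037 -0.39425279  0.11106719]
```

View pics/top0.png

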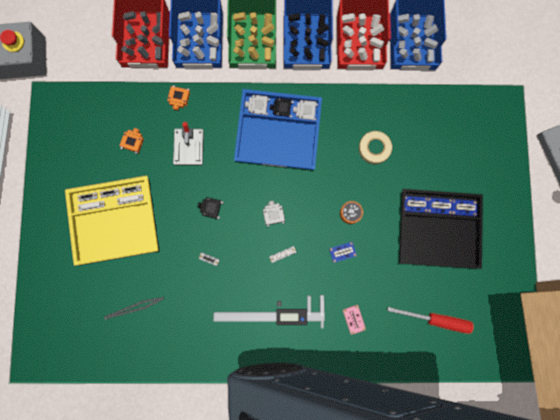

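View pics/side0.png

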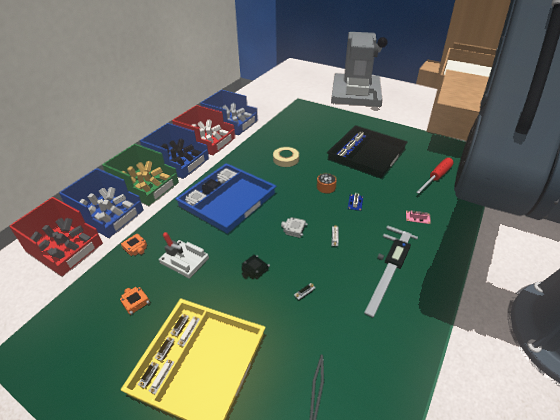

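The top view shows: long connector (283,254), short connector (208,259), metal hood (274,213), black hood (209,207), board (343,252), tub (352,212). The trays are yellow (112,220), blue (278,130) and black (440,228). The side view agrees.

```bash
cat > h.py <<'E'
from station import monitor, eyes, job, manip
import cv2, numpy as np
from scipy.spatial.transform import Rotation as R
def ray(d,px,z):
    """pixels (n,2) -> world xy at height z"""
    px=np.atleast_2d(px).astype(float);K=d["intrinsics"];k=float(d["k1"])
    p=(px-K[:2,2])/K[0,0];u=p.copy()
    for _ in range(8): u=p/(1+k*(u**2).sum(1,keepdims=True))
    v=R.from_quat(d["attitude"]).apply(np.c_[u,np.ones(len(u))])
    e=np.array(d["eye"]);return (e+v*((z-e[2])/v[:,2])[:,None])[:,:2]
def rect(d,mask,z):
    """largest blob -> centre, long side, short side, yaw of long side"""
    cs,_=cv2.findContours(mask.astype(np.uint8),cv2.RETR_EXTERNAL,cv2.CHAIN_APPROX_NONE)
    c=max(cs,key=cv2.contourArea)
    w=ray(d,c[:,0],z);b=cv2.boxPoints(cv2.minAreaRect((w*1000).astype(np.float32)))
    e1,e2=b[1]-b[0],b[2]-b[1]
    L=e1 if np.hypot(*e1)>np.hypot(*e2) else e2;y=np.arctan2(L[1],L[0])
    return b.mean(0).round(1),sorted([round(float(np.hypot(*e1)),1),round(float(np.hypot(*e2)),1)]),round(float((y+np.pi/2)%np.pi-np.pi/2),3)
def notmat(im):
    a=im.astype(int);return ~((a[...,1]-a[...,0]>25)&(a[...,1]-a[...,2]>12))
def win(m,x0,x1,y0,y1):
    o=np.zeros(m.shape,bool);o[y0:y1,x0:x1]=m[y0:y1,x0:x1];return o
E
python3 - <<'E'
from h import *
d=dict(np.load("top0.npz"));im=d["pixels"];m=notmat(im)
for n,(u,v) in dict(mat=(240,280),cl=(283,254)).items(): print(n,im[v,u],d["depth"][v,u])
for n,w,z in [("yellow",(55,170,165,275),.022),("blue",(225,330,80,178),.022),("black",(390,492,180,277),.022),("clong",(262,303,240,270),.01),("cshort",(190,226,245,272),.01),("hmetal",(257,292,195,231),.01),("hblack",(190,228,191,225),.01),("board",(324,362,238,268),.005),("tub",(335,370,196,228),.028)]:
    print(n,*rect(d,win(m,*w),z))
E
```

```text
mat [ 61 126 102] 1.0033032
cl [226 221 214] 0.9980905
yellow [510.3 335.4] [158.5, 173.1] -1.393
blue [700.9   2.1] [159.7, 171.1] 1.466
black [ 495.1 -328.1] [152.9, 169.9] 1.501
clong [442.6  -8.1] [15.4, 55.1] -1.181
cshort [432.6 140.1] [15.1, 41.7] 1.209
hmetal [527.1  11.2] [41.3, 50.1] 0.202
hblack [538.1 140.8] [38.3, 49.0] 1.329
board [ 447.9 -130.6] [33.9, 54.0] -1.292
tub [ 527.6 -147. ] [46.5, 46.9] -0.014
```

Run:
```python
from h import *
d=eyes.snapshot("wrist");cv2.imwrite("pics/w0.png",d["pixels"][:,:,::-1])
print(d["eye"],d["intrinsics"],d["k1"],R.from_quat(d["attitude"]).as_matrix().round(2))
s=monitor.sense();T=R.from_quat(s["tool_rot"]);print(T.as_matrix().round(3),T.inv().apply(d["eye"]-s["tcp_pos"]))
```

```text
[ 0.22720973 -0.58714345  0.37292515] [[369.04538564   0.         285.06456129]
 [  0.         369.04538564 201.85998792]
 [  0.           0.           1.        ]] -0.06016407124538627 [[ 0.23 -0.92 -0.32]
 [-0.97 -0.22 -0.07]
 [-0.    0.33 -0.95]]
[[ 0.972  0.234 -0.   ]
 [ 0.234 -0.972  0.002]
 [ 0.    -0.002 -1.   ]] [ 0.08365185 -0.00069232 -0.12834243]
```

```bash
cat >> h.py <<'E'
def go(x,y,z,yaw):
    """mm, yaw of tool x (mod pi, last joint kept mid-range): turn about tool z, then shift, in scale units"""
    s=monitor.sense();T=R.from_quat(s["tool_rot"]);X=T.as_matrix()[:,0]
    j6=(np.arctan2(y,x)+np.pi/2-yaw+np.pi/2)%np.pi-np.pi/2
    yw=np.arctan2(y,x)+np.pi/2-j6;dw=yw-np.arctan2(X[1],X[0]);dw=(dw+np.pi)%(2*np.pi)-np.pi
    Z=T.as_matrix()[:,2];T2=R.align_vectors([[0,0,-1],[np.cos(yw),np.sin(yw),0]],[[0,0,1],[1,0,0]])[0]
    e=(T.inv()*T2).as_rotvec()
    sh=T2.inv().apply(np.array([x,y,z])/1000-s["tcp_pos"])
    print("turn",(e/.12).round(2),"shift",(sh/.8).round(4),"rows>=",np.abs(sh).max()/.05,"| mm",(sh*1000).round(1),"F",s["force"].round(1),"t",s["t"])
E
python3 - <<'E'
from h import *
d=dict(np.load("top0.npz"));a=d["pixels"].astype(int)
q=d["depth"];K=d["intrinsics"];
# mat height from depth
Rm=R.from_quat(d["attitude"]).as_matrix()
for u,v in [(240,280),(180,230),(380,280),(230,180),(112,230),(278,145),(440,245)]:
    p=(np.array([u,v])-K[:2,2])/K[0,0];print((u,v),(Rm@np.r_[p,1]*q[v,u]+d["eye"]).round(4))
hsv=cv2.cvtColor(d["pixels"],cv2.COLOR_RGB2HSV)
m=(a[...,0]>a[...,2]+60)&(a[...,1]>a[...,2]+50)
print("yellow",*rect(d,win(m,55,170,165,275),.022))
m=(a[...,2]>a[...,0]+60)&(a[...,2]>a[...,1]+25)
print("blue",*rect(d,win(m,225,330,80,178),.022))
m=(a.max(2)<62)
print("black",*rect(d,cv2.morphologyEx(win(m,390,492,180,277).astype(np.uint8),cv2.MORPH_CLOSE,np.ones((5,5))),.022))
go(442.6,-8.1,140,-1.181)
E
```

```text
(240, 280) [0.3907 0.0772 0.0012]
(180, 230) [0.4915 0.201  0.0017]
(380, 280) [ 0.391  -0.2075 -0.0032]
(230, 180) [ 0.5969  0.1014 -0.003 ]
(112, 230) [ 4.913e-01  3.397e-01 -3.000e-04]
(278, 145) [ 6.718e-01  1.500e-03 -1.000e-04]
(440, 245) [ 0.4622 -0.3313  0.004 ]
yellow [510.1 336.2] [155.9, 169.7] -1.392
blue [701.   2.] [156.1, 167.1] 1.466
black [ 495.  -327.5] [152.7, 169.9] 1.502
turn [-1.000e-02 -1.000e-02 -1.437e+01] shift [0.5518 0.6275 0.1307] rows>= 10.039323981942596 | mm [441.4 502.  104.6] F [-0.  -0.3 -1.1] t 0.15
```

```bash
python3 -m pendant '[[[0,0,0,0,0,-0.96,1],[0,0,0,0,0,-0.96,1],[0,0,0,0,0,-0.96,1],[0,0,0,0,0,-0.96,1],[0,0,0,0,0,-0.96,1],[0,0,0,0,0,-0.96,1],[0,0,0,0,0,-0.96,1],[0,0,0,0,0,-0.96,1],[0,0,0,0,0,-0.96,1],[0,0,0,0,0,-0.96,1],[0,0,0,0,0,-0.96,1],[0,0,0,0,0,-0.96,1],[0,0,0,0,0,-0.96,1],[0,0,0,0,0,-0.96,1],[0,0,0,0,0,-0.93,1]]]'
python3 -m pendant '[[[0.0368,0.0418,0.0087,0,0,0,1],[0.0368,0.0418,0.0087,0,0,0,1],[0.0368,0.0418,0.0087,0,0,0,1],[0.0368,0.0418,0.0087,0,0,0,1],[0.0368,0.0418,0.0087,0,0,0,1],[0.0368,0.0418,0.0087,0,0,0,1],[0.0368,0.0418,0.0087,0,0,0,1],[0.0368,0.0418,0.0087,0,0,0,1],[0.0368,0.0418,0.0087,0,0,0,1],[0.0368,0.0418,0.0087,0,0,0,1],[0.0368,0.0418,0.0087,0,0,0,1],[0.0368,0.0418,0.0087,0,0,0,1],[0.0368,0.0418,0.0087,0,0,0,1],[0.0368,0.0418,0.0087,0,0,0,0.4],[0.0368,0.0418,0.0087,0,0,0,0.4],[0,0,0,0,0,0,0.4],[0,0,0,0,0,0,0.4]]]'
python3 - <<'E'
from h import *
d=eyes.snapshot("wrist");cv2.imwrite("pics/w1.png",d["pixels"][:,:,::-1]);np.savez("w1.npz",**d)
go(442.6,-8.1,140,-1.181)
E
```

```text
t: 1.65
tcp_pos: [0.146, -0.6074, 0.2449]
tool_rot: [0.555, 0.832, 0.0, -0.0]
force: [-0.5, -0.2, 0.8]
finger_gap: 0.999
gripper_force: 0.0
t: 3.35
tcp_pos: [0.4424, -0.0077, 0.1407]
tool_rot: [0.555, 0.832, -0.0, -0.0]
force: [-0.6, -0.8, 0.3]
finger_gap: 0.401
gripper_force: 0.0
turn [-0.01 -0.    0.01] shift [0.0005 0.0008 0.001 ] rows>= 0.016349255263881646 | mm [0.4 0.7 0.8] F [-0.4  0.   0.4] t 3.4
```

View pics/w1.png

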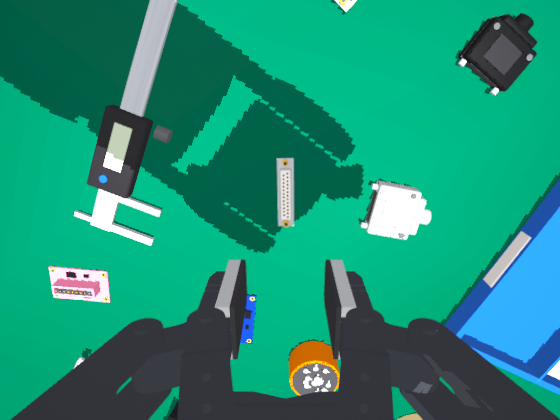

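The wrist view shows the long connector at (285,192), between and ahead of the fingers. The metal hood is at (397,210), with its neck to the right, and the black hood at (497,52), with its neck at the upper right.

Run:
```python
from h import *
d=dict(np.load("w1.npz"));m=notmat(d["pixels"])
c,s,y=rect(d,win(m,262,308,145,240),.0075);print(c,s,y)
for n,w in [("hm",(355,440,172,246)),("hb",(450,540,5,100))]: print(n,*rect(d,win(m,*w),.010))
go(*c,40,y)
```

```text
[440.9  -6.5] [12.4, 53.8] -1.171
hm [525.3  13.2] [42.2, 51.8] 0.199
hb [536.2 143.5] [42.9, 51.0] 1.342
turn [-0.01 -0.   -0.08] shift [ 0.0032 -0.0003  0.126 ] rows>= 2.0163492552638815 | mm [  2.5  -0.3 100.8] F [-0.4  0.   0.4] t 3.4
```

```bash
python3 -m pendant '[[[0.0032,-0.0003,0.04,0,0,-0.08,0.4],[0,0,0.04,0,0,0,0.4],[0,0,0.04,0,0,0,0.4],[0,0,0.015,0,0,0,0.35],[0,0,0.0125,0,0,0,0.35],[0,0,0,0,0,0,0.35]]]'
python3 -m pendant '[[[0,0,0.004,0,0,0,0.35],[0,0,0.003,0,0,0,0.35],[0,0,0,0,0,0,0.3],[0,0,0,0,0,0,0.1],[0,0,0,0,0,0,0.0],[0,0,0,0,0,0,0.0],[0,0,0,0,0,0,0],[0,0,0,0,0,0,0]]]' 30
python3 - <<'E'
from h import *
d=eyes.snapshot("wrist");cv2.imwrite("pics/w2.png",d["pixels"][:,:,::-1])
E
```

```text
t: 4.0
tcp_pos: [0.4407, -0.0077, 0.0222]
tool_rot: [0.554, 0.832, -0.0, -0.001]
force: [-0.4, 0.2, 0.6]
finger_gap: 0.352
gripper_force: 0.0
t: 4.8
tcp_pos: [0.4415, -0.0065, 0.0178]
tool_rot: [0.553, 0.833, 0.0, 0.001]
force: [-0.7, -0.6, 5.9]
finger_gap: 0.124
gripper_force: 31.5
```

View pics/w2.png

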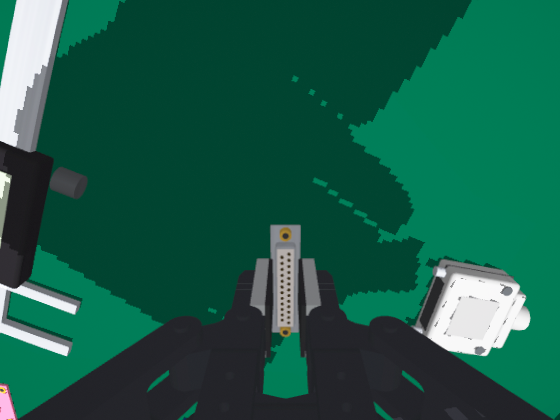

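The wrist view shows the long connector between the pads at (285,280), gripped near its middle. Next I lift it.

```bash
python3 -m pendant '[[[0,0,-0.01,0,0,0,0],[0,0,-0.05,0,0,0,0],[0,0,-0.05,0,0,0,0],[0,0,-0.02,0,0,0,0]]]'
python3 - <<'E'
from h import *
go(482,367,120,1.749)
E
```

```text
t: 5.25
tcp_pos: [0.4422, -0.0065, 0.1242]
tool_rot: [0.553, 0.833, 0.001, 0.002]
force: [0.3, -0.2, -1.2]
finger_gap: 0.126
gripper_force: 30.8
turn [0.03 0.02 1.84] shift [0.4507 0.1317 0.0052] rows>= 7.210659832792519 | mm [360.5 105.4   4.2] F [ 0.3 -0.2 -1.2] t 5.25
```

```bash
python3 -m pendant '[[[0,0,0,0.03,0.02,0.92,0],[0,0,0,0,0,0.92,0],[0.0501,0.0146,0.0006,0,0,0,0],[0.0501,0.0146,0.0006,0,0,0,0],[0.0501,0.0146,0.0006,0,0,0,0],[0.0501,0.0146,0.0006,0,0,0,0],[0.0501,0.0146,0.0006,0,0,0,0],[0.0501,0.0146,0.0006,0,0,0,0],[0.0501,0.0146,0.0006,0,0,0,0],[0.0501,0.0146,0.0006,0,0,0,0],[0.0501,0.0146,0.0006,0,0,0,0],[0,0,0,0,0,0,0]]]'
python3 - <<'E'
from h import *
d=eyes.snapshot("wrist");cv2.imwrite("pics/w3.png",d["pixels"][:,:,::-1]);np.savez("w3.npz",**d)
go(482,367,30,1.749)
E
```

```text
t: 6.45
tcp_pos: [0.4813, 0.3724, 0.1178]
tool_rot: [0.639, 0.769, 0.001, -0.002]
force: [-0.1, -1.3, -0.2]
finger_gap: 0.128
gripper_force: 30.8
turn [-0.02 -0.02  0.03] shift [-0.0036  0.0015  0.1092] rows>= 1.7471014620809895 | mm [-2.9  1.2 87.4] F [ 0.2 -0.1 -0.2] t 6.5
```

View pics/w3.png

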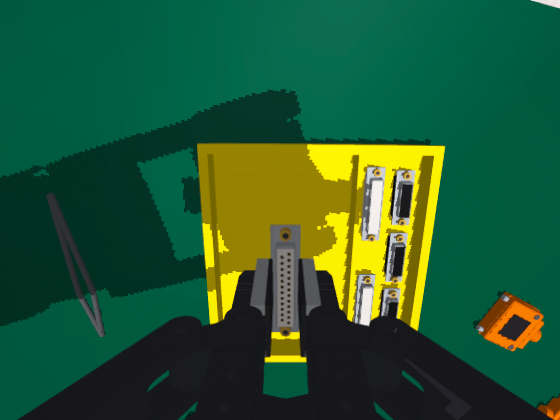

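The connector hangs at (285,280) over the yellow pocket. It is parallel to the stock and clear of the rim at row 145 and the divider at column 356.

```bash
python3 -m pendant '[[[-0.0036,0.0015,0.04,0,0,0,0],[0,0,0.04,0,0,0,0],[0,0,0.025,0,0,0,0],[0,0,0.0125,0,0,0,0],[0,0,0.001,0,0,0,0],[0,0,0,0,0,0,0]]]'
python3 -m pendant '[[[0,0,0.0013,0,0,0,0],[0,0,0,0,0,0,0]]]'
```

```text
t: 7.1
tcp_pos: [0.4824, 0.3642, 0.0229]
tool_rot: [0.642, 0.767, -0.001, -0.002]
force: [0.1, 0.3, 0.6]
finger_gap: 0.127
gripper_force: 31.3
t: 7.3
tcp_pos: [0.4826, 0.3648, 0.0223]
tool_rot: [0.641, 0.767, -0.0, -0.002]
force: [-0.0, 0.3, -0.2]
finger_gap: 0.126
gripper_force: 31.3
```

```bash
python3 -m pendant '[[[0,0,0.0013,0,0,0,0],[0,0,0,0,0,0,0]]]'
python3 -m pendant '[[[0,0,0.0008,0,0,0,0],[0,0,0,0,0,0,0]]]'
```

```text
t: 7.5
tcp_pos: [0.4822, 0.3648, 0.0207]
tool_rot: [0.641, 0.767, -0.001, -0.002]
force: [0.1, 0.3, 1.3]
finger_gap: 0.127
gripper_force: 31.5
t: 7.7
tcp_pos: [0.4823, 0.3648, 0.0206]
tool_rot: [0.641, 0.767, -0.001, -0.002]
force: [0.1, -0.9, 5.1]
finger_gap: 0.122
gripper_force: 31.9
```

Contact. Release, lift, and go to the short connector.

```bash
python3 -m pendant '[[[0,0,0,0,0,0,0.2],[0,0,0,0,0,0,0.3],[0,0,0,0,0,0,0.3],[0,0,-0.015,0,0,0,0.35],[0,0,-0.05,0,0,0,0.4],[0,0,-0.05,0,0,0,0.4],[0,0,-0.035,0,0,0,0.4]]]'
python3 - <<'E'
from h import *
go(431,142,140,1.209)
E
```

```text
t: 8.4
tcp_pos: [0.4833, 0.365, 0.1428]
tool_rot: [0.641, 0.767, 0.001, -0.001]
force: [1.0, 0.1, 0.3]
finger_gap: 0.403
gripper_force: 0.0
turn [-0.01 -0.02  4.5 ] shift [-0.2839  0.0375  0.0035] rows>= 4.541751818028703 | mm [-227.1   30.     2.8] F [1.  0.1 0.3] t 8.4
```

```bash
python3 -m pendant '[[[0,0,0,0,0,0.9,0.4],[0,0,0,0,0,0.9,0.4],[0,0,0,0,0,0.9,0.4],[0,0,0,0,0,0.9,0.4],[0,0,0,0,0,0.9,0.4],[-0.0473,0.0063,0.0006,0,0,0,0.4],[-0.0473,0.0063,0.0006,0,0,0,0.4],[-0.0473,0.0063,0.0006,0,0,0,0.4],[-0.0473,0.0063,0.0006,0,0,0,0.4],[-0.0473,0.0063,0.0006,0,0,0,0.4],[-0.0473,0.0063,0.0006,0,0,0,0.4],[0,0,0,0,0,0,0.4],[0,0,0,0,0,0,0.4]]]'
python3 - <<'E'
from h import *
d=eyes.snapshot("wrist");cv2.imwrite("pics/w4.png",d["pixels"][:,:,::-1]);np.savez("w4.npz",**d)
m=notmat(d["pixels"])
c,s,y=rect(d,win(m,250,320,140,245),.0075);print(c,s,y)
go(*c,22,y)
E
```

```text
t: 9.7
tcp_pos: [0.4309, 0.141, 0.1375]
tool_rot: [0.823, 0.567, -0.001, -0.001]
force: [1.5, -0.3, -0.2]
finger_gap: 0.4
gripper_force: 0.0
[431.7 142.3] [13.3, 40.2] 1.2
turn [-0.02 -0.    0.07] shift [0.0009 0.0003 0.1443] rows>= 2.3082990249754145 | mm [  0.7   0.2 115.4] F [0.3 0.9 0.8] t 9.75
```

View pics/w4.png

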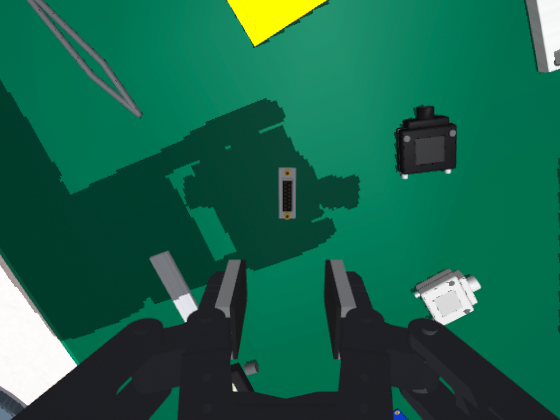

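The short connector is at (287,193), upright in the image and alone in the window. I descend 118 mm and grip.

```bash
python3 -m pendant '[[[0.0009,0.0003,0.05,0,0,0.07,0.4],[0,0,0.05,0,0,0,0.35],[0,0,0.03,0,0,0,0.35],[0,0,0.012,0,0,0,0.35],[0,0,0.006,0,0,0,0.35],[0,0,0,0,0,0,0.3],[0,0,0,0,0,0,0.1],[0,0,0,0,0,0,0.0],[0,0,0,0,0,0,0.0],[0,0,0,0,0,0,0],[0,0,0,0,0,0,0]]]' 30
python3 -m pendant '[[[0,0,-0.01,0,0,0,0],[0,0,-0.05,0,0,0,0],[0,0,-0.05,0,0,0,0],[0,0,-0.02,0,0,0,0]]]'
python3 - <<'E'
from h import *
go(495,298,120,1.749)
E
```

```text
t: 10.85
tcp_pos: [0.4311, 0.1423, 0.0193]
tool_rot: [0.825, 0.565, -0.0, -0.001]
force: [-0.1, 1.0, 7.2]
finger_gap: 0.123
gripper_force: 31.5
t: 11.25
tcp_pos: [0.4319, 0.1422, 0.1255]
tool_rot: [0.825, 0.565, 0.001, -0.0]
force: [0.2, -0.2, -1.1]
finger_gap: 0.124
gripper_force: 30.8
turn [ 0.   -0.01 -4.57] shift [0.1777 0.1121 0.0069] rows>= 2.843581732522421 | mm [142.2  89.7   5.5] F [ 0.2 -0.2 -1.1] t 11.25
```

```bash
python3 -m pendant '[[[0,0,0,0,0,-0.914,0],[0,0,0,0,0,-0.914,0],[0,0,0,0,0,-0.914,0],[0,0,0,0,0,-0.914,0],[0,0,0,0,0,-0.914,0],[0.0444,0.028,0.0017,0,0,0,0],[0.0444,0.028,0.0017,0,0,0,0],[0.0444,0.028,0.0017,0,0,0,0],[0.0444,0.028,0.0017,0,0,0,0],[0,0,0,0,0,0,0],[0,0,0,0,0,0,0]]]'
python3 - <<'E'
from h import *
d=eyes.snapshot("wrist");cv2.imwrite("pics/w5.png",d["pixels"][:,:,::-1])
go(495,298,24,1.749)
E
```

```text
t: 12.35
tcp_pos: [0.4932, 0.2983, 0.1169]
tool_rot: [0.641, 0.768, -0.001, -0.002]
force: [-0.7, -0.5, 0.1]
finger_gap: 0.125
gripper_force: 30.8
turn [-0.05 -0.01  0.01] shift [0.0003 0.003  0.116 ] rows>= 1.855362996724729 | mm [ 0.3  2.4 92.8] F [-0.2  0.5  0. ] t 12.4
```

View pics/w5.png

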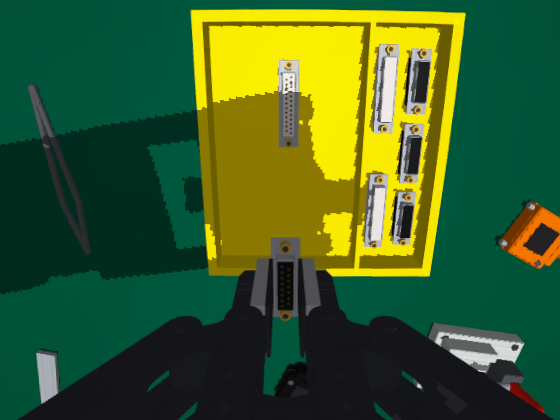

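The long connector lies flat in the pocket at (288,103), parallel to the stock. The short one hangs at (285,280). I check the rim clearance, then lower it.

```bash
python3 - <<'E'
from h import *
d=eyes.snapshot("wrist")
w=ray(d,[[192,12],[464,14],[208,274],[428,276]],.022)*1000;print(w.round(1))
c=np.array([511,339]);a=.178;print(((w-c)@np.array([[np.cos(a),-np.sin(a)],[np.sin(a),np.cos(a)]])).round(1))
E
python3 -m pendant '[[[0.0003,0.003,0.05,0,0,0,0],[0,0,0.04,0,0,0,0],[0,0,0.02,0,0,0,0],[0,0,0.006,0,0,0,0],[0,0,0.001,0,0,0,0],[0,0,0,0,0,0,0]]]'
```

```text
[[419.7 404.9]
 [568.8 431.7]
 [447.3 243.2]
 [597.5 269. ]]
[[-78.2  81. ]
 [ 73.3  81. ]
 [-79.7 -83. ]
 [ 72.7 -84.2]]
t: 13.05
tcp_pos: [0.4962, 0.2981, 0.0241]
tool_rot: [0.642, 0.767, -0.0, -0.002]
force: [0.2, -0.3, -0.0]
finger_gap: 0.125
gripper_force: 30.8
```

```bash
python3 -m pendant '[[[0,0,0.0015,0,0,0,0],[0,0,0.0013,0,0,0,0],[0,0,0,0,0,0,0]]]'
python3 -m pendant '[[[0,0,0.0010,0,0,0,0],[0,0,0,0,0,0,0]]]'
```

```text
t: 13.35
tcp_pos: [0.4965, 0.2987, 0.0224]
tool_rot: [0.641, 0.767, -0.0, -0.001]
force: [-0.6, -2.2, 4.9]
finger_gap: 0.124
gripper_force: 31.4
t: 13.55
tcp_pos: [0.4965, 0.2987, 0.0223]
tool_rot: [0.641, 0.767, -0.0, -0.001]
force: [-1.6, -1.3, 10.7]
finger_gap: 0.125
gripper_force: 31.9
```

```bash
python3 -m pendant '[[[0,0,0,0,0,0,0.2],[0,0,0,0,0,0,0.3],[0,0,0,0,0,0,0.3],[0,0,-0.015,0,0,0,0.35],[0,0,-0.05,0,0,0,0.4],[0,0,-0.05,0,0,0,0.5],[0,0,-0.035,0,0,0,0.7]]]'
python3 - <<'E'
from h import *
go(521.4,12.4,140,.199)
E
```

```text
t: 14.25
tcp_pos: [0.497, 0.2988, 0.1431]
tool_rot: [0.641, 0.767, 0.0, -0.001]
force: [-0.1, -0.5, -0.1]
finger_gap: 0.653
gripper_force: 0.0
turn [-2.000e-02 -1.000e-02  1.292e+01] shift [-0.0409  0.357   0.0039] rows>= 5.711728251710936 | mm [-32.7 285.6   3.1] F [-0.1 -0.5 -0.1] t 14.25
```

```bash
python3 -m pendant '[[[0,0,0,0,0,0.994,0.7],[0,0,0,0,0,0.994,0.7],[0,0,0,0,0,0.994,0.7],[0,0,0,0,0,0.994,0.7],[0,0,0,0,0,0.994,0.7],[0,0,0,0,0,0.994,0.7],[0,0,0,0,0,0.994,0.7],[0,0,0,0,0,0.994,0.7],[0,0,0,0,0,0.994,0.7],[0,0,0,0,0,0.994,0.7],[0,0,0,0,0,0.994,0.7],[0,0,0,0,0,0.994,0.7],[0,0,0,0,0,0.994,0.7]]]'
python3 -m pendant '[[[-0.0058,0.051,0.0006,0,0,0,0.7],[-0.0058,0.051,0.0006,0,0,0,0.7],[-0.0058,0.051,0.0006,0,0,0,0.7],[-0.0058,0.051,0.0006,0,0,0,0.7],[-0.0058,0.051,0.0006,0,0,0,0.7],[-0.0058,0.051,0.0006,0,0,0,0.7],[-0.0058,0.051,0.0006,0,0,0,0.7],[0,0,0,0,0,0,0.7],[0,0,0,0,0,0,0.7]]]'
python3 - <<'E'
from h import *
d=eyes.snapshot("wrist");cv2.imwrite("pics/w6.png",d["pixels"][:,:,::-1]);np.savez("w6.npz",**d)
m=notmat(d["pixels"])
for z in (.008,.012): print(*rect(d,win(m,225,345,120,245),z))
go(521.4,12.4,22,.199)
E
```

```text
t: 15.55
tcp_pos: [0.4962, 0.2985, 0.1409]
tool_rot: [0.995, 0.097, -0.002, -0.001]
force: [1.3, -0.1, -0.2]
finger_gap: 0.702
gripper_force: 0.0
t: 16.45
tcp_pos: [0.5207, 0.0113, 0.1369]
tool_rot: [0.995, 0.098, -0.002, -0.001]
force: [-0.5, 1.2, 0.6]
finger_gap: 0.702
gripper_force: 0.0
[525.5  12.8] [40.2, 50.2] 0.196
[526.7  13. ] [39.6, 49.5] 0.196
turn [-0.02  0.03 -0.01] shift [0.0013 0.0002 0.1435] rows>= 2.2957301346795953 | mm [1.000e+00 1.000e-01 1.148e+02] F [-0.2 -0.4 -0.2] t 16.5
```

View pics/w6.png

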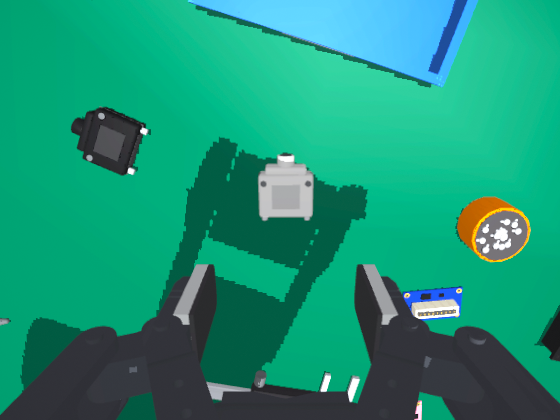

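The metal hood is at (286,188), with the neck up (world +x), centred between the fingers. I descend and grip.

```bash
python3 -m pendant '[[[0.0013,0.0002,0.05,0,0,0,0.7],[0,0,0.05,0,0,0,0.7],[0,0,0.03,0,0,0,0.7],[0,0,0.012,0,0,0,0.65],[0,0,0.006,0,0,0,0.6],[0,0,0,0,0,0,0.4],[0,0,0,0,0,0,0.3],[0,0,0,0,0,0,0.2],[0,0,0,0,0,0,0.2],[0,0,0,0,0,0,0.2],[0,0,0,0,0,0,0.2]]]' 40
python3 -m pendant '[[[0,0,-0.01,0,0,0,0.2],[0,0,-0.05,0,0,0,0.2],[0,0,-0.05,0,0,0,0.2],[0,0,-0.02,0,0,0,0.2]]]'
python3 - <<'E'
from h import *
a=-.105;c=np.array([704.3,2]);x=np.array([np.cos(a),np.sin(a)]);y=np.array([-x[1],x[0]])
for ly in (36,-36): print((c-23.5*x+ly*y).round(1))
p=c-23.5*x-36*y
go(*p,120,np.pi/2+a)
E
```

```text
t: 17.6
tcp_pos: [0.5215, 0.0121, 0.0185]
tool_rot: [0.995, 0.099, -0.002, -0.001]
force: [0.0, -0.8, 2.8]
finger_gap: 0.441
gripper_force: 40.9
t: 18.0
tcp_pos: [0.5232, 0.0119, 0.1255]
tool_rot: [0.995, 0.099, 0.001, 0.0]
force: [0.9, -0.1, -0.8]
finger_gap: 0.442
gripper_force: 40.6
[684.7  40.3]
[677.2 -31.3]
turn [ 1.000e-02 -1.000e-02 -1.056e+01] shift [-0.0336  0.197   0.0069] rows>= 3.1522494870362574 | mm [-26.9 157.6   5.5] F [ 0.9 -0.1 -0.8] t 18.0
```

```bash
python3 -m pendant '[[[0,0,0,0,0,-0.96,0.2],[0,0,0,0,0,-0.96,0.2],[0,0,0,0,0,-0.96,0.2],[0,0,0,0,0,-0.96,0.2],[0,0,0,0,0,-0.96,0.2],[0,0,0,0,0,-0.96,0.2],[0,0,0,0,0,-0.96,0.2],[0,0,0,0,0,-0.96,0.2],[0,0,0,0,0,-0.96,0.2],[0,0,0,0,0,-0.96,0.2],[0,0,0,0,0,-0.96,0.2],[-0.0084,0.0493,0.0017,0,0,0,0.2],[-0.0084,0.0493,0.0017,0,0,0,0.2],[-0.0084,0.0493,0.0017,0,0,0,0.2],[-0.0084,0.0493,0.0017,0,0,0,0.2],[0,0,0,0,0,0,0.2],[0,0,0,0,0,0,0.2]]]'
python3 - <<'E'
from h import *
d=eyes.snapshot("wrist");cv2.imwrite("pics/w7.png",d["pixels"][:,:,::-1]);np.savez("w7.npz",**d)
go(677.2,-31.3,35,np.pi/2-.105)
E
```

```text
t: 19.7
tcp_pos: [0.6754, -0.0313, 0.1156]
tool_rot: [0.743, 0.669, -0.002, -0.002]
force: [-1.6, 0.2, -0.5]
finger_gap: 0.446
gripper_force: 40.6
turn [-0.06 -0.01 -0.  ] shift [-0.0002  0.0037  0.1006] rows>= 1.6096603490173196 | mm [-0.1  3.  80.5] F [-1.1 -0.3 -0.9] t 19.75
```

View pics/w7.png

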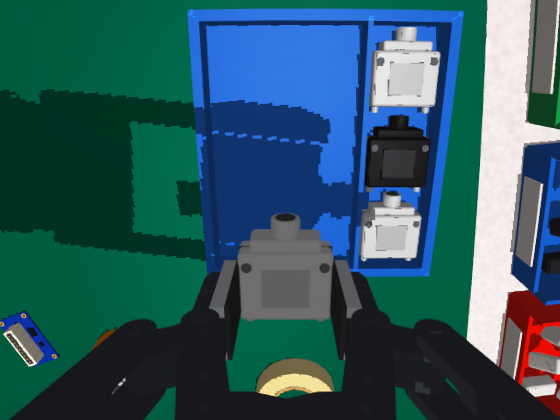

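The hood hangs at (285,280), neck up like the stock, left of the divider at column 360. The blue rim corners are at (190,12), (462,14), (210,273) and (428,274).

```bash
python3 - <<'E'
from h import *
d=dict(np.load("w7.npz"))
w=ray(d,[[190,12],[462,14],[210,273],[428,274],[371,18],[357,270]],.022)*1000
a=-.105;c=np.array([704.3,2]);M=np.array([[np.cos(a),-np.sin(a)],[np.sin(a),np.cos(a)]])
print(((w-c)@M).round(1)); print((np.array([677.2,-31.3])-c)@M)
E
python3 -m pendant '[[[-0.0002,0.0037,0.05,-0.06,0,0,0.2],[0,0,0.04,0,0,0,0.2],[0,0,0.015,0,0,0,0.2],[0,0,0.008,0,0,0,0.2],[0,0,0,0,0,0,0.2]]]'
```

```text
[[-78.7  82.3]
 [ 71.9  82.1]
 [-77.9 -80. ]
 [ 72.1 -80.7]
 [ 21.1  79. ]
 [ 22.7 -77.4]]
[-23.46066973 -35.95687661]
t: 20.25
tcp_pos: [0.6781, -0.0313, 0.0255]
tool_rot: [0.743, 0.669, 0.001, 0.001]
force: [-0.3, 0.0, 0.1]
finger_gap: 0.44
gripper_force: 40.6
```

```bash
python3 -m pendant '[[[0,0,0.002,0,0,0,0.2],[0,0,0.0014,0,0,0,0.2],[0,0,0,0,0,0,0.2]]]'
python3 -m pendant '[[[0,0,0.0012,0,0,0,0.2],[0,0,0,0,0,0,0.2]]]'
```

```text
t: 20.55
tcp_pos: [0.6792, -0.0317, 0.0239]
tool_rot: [0.743, 0.669, 0.002, 0.002]
force: [-0.2, 0.5, -0.5]
finger_gap: 0.444
gripper_force: 40.6
t: 20.75
tcp_pos: [0.6787, -0.0316, 0.0221]
tool_rot: [0.743, 0.669, 0.001, 0.001]
force: [0.4, 0.2, -0.3]
finger_gap: 0.442
gripper_force: 40.6
```

```bash
python3 -m pendant '[[[0,0,0.001,0,0,0,0.2],[0,0,0,0,0,0,0.2]]]'
python3 -m pendant '[[[0,0,0.0006,0,0,0,0.2],[0,0,0,0,0,0,0.2]]]'
```

```text
t: 20.95
tcp_pos: [0.6788, -0.0316, 0.0216]
tool_rot: [0.743, 0.669, 0.001, 0.001]
force: [-0.8, 0.0, 4.1]
finger_gap: 0.447
gripper_force: 41.0
t: 21.15
tcp_pos: [0.6788, -0.0316, 0.0216]
tool_rot: [0.743, 0.669, 0.001, 0.001]
force: [-1.5, 0.2, 6.7]
finger_gap: 0.436
gripper_force: 41.3
```

Down. Release, then the black hood.

```bash
python3 -m pendant '[[[0,0,0,0,0,0,0.5],[0,0,0,0,0,0,0.58],[0,0,0,0,0,0,0.58],[0,0,-0.015,0,0,0,0.58],[0,0,-0.05,0,0,0,0.58],[0,0,-0.05,0,0,0,0.7],[0,0,-0.035,0,0,0,0.7]]]'
python3 - <<'E'
from h import *
go(535.3,139.6,140,1.342)
E
```

```text
t: 21.85
tcp_pos: [0.6794, -0.0318, 0.144]
tool_rot: [0.743, 0.669, 0.002, 0.002]
force: [0.1, 0.2, 0.4]
finger_gap: 0.698
gripper_force: 0.0
turn [ 0.06 -0.01  1.03] shift [ 0.1678 -0.2241  0.005 ] rows>= 3.585214427583581 | mm [ 134.2 -179.3    4. ] F [0.1 0.2 0.4] t 21.85
```

```bash
python3 -m pendant '[[[0,0,0,0.03,0,0.51,0.7],[0,0,0,0.03,0,0.51,0.7],[0.028,-0.0374,0.0008,0,0,0,0.7],[0.028,-0.0374,0.0008,0,0,0,0.7],[0.028,-0.0374,0.0008,0,0,0,0.7],[0.028,-0.0374,0.0008,0,0,0,0.7],[0.028,-0.0374,0.0008,0,0,0,0.7],[0.028,-0.0374,0.0008,0,0,0,0.7],[0,0,0,0,0,0,0.7],[0,0,0,0,0,0,0.7]]]'
python3 - <<'E'
from h import *
d=eyes.snapshot("wrist");cv2.imwrite("pics/w8.png",d["pixels"][:,:,::-1]);np.savez("w8.npz",**d)
m=notmat(d["pixels"])
c,s,y=rect(d,win(m,225,345,120,245),.01);print(c,s,y)
go(c[0]-4*np.cos(y),c[1]-4*np.sin(y),18.3,y)
E
```

```text
t: 22.85
tcp_pos: [0.5337, 0.1405, 0.1384]
tool_rot: [0.782, 0.623, -0.001, -0.001]
force: [0.0, -0.2, 0.5]
finger_gap: 0.704
gripper_force: 0.0
[537.2 144.4] [40.7, 51.1] 1.347
turn [-0.02 -0.01 -0.03] shift [0.0012 0.0018 0.1501] rows>= 2.4014951502546715 | mm [  1.    1.4 120.1] F [ 0.7 -0.3 -0.1] t 22.9
```

View pics/w8.png

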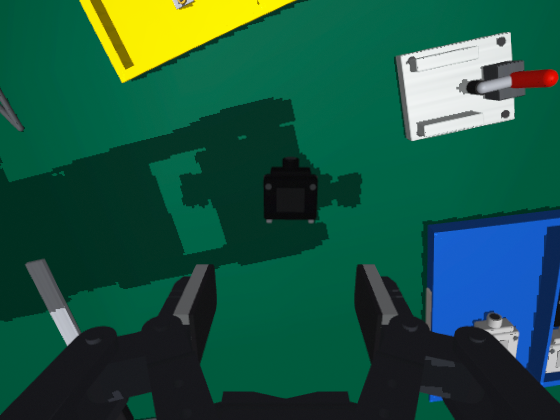

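The black hood is at (290,193), neck up, and the metal hood lies in the blue pocket at (495,335).

```bash
python3 -m pendant '[[[0.0012,0.0018,0.05,0,0,-0.03,0.7],[0,0,0.05,0,0,0,0.7],[0,0,0.03,0,0,0,0.7],[0,0,0.014,0,0,0,0.65],[0,0,0.006,0,0,0,0.6],[0,0,0,0,0,0,0.4],[0,0,0,0,0,0,0.3],[0,0,0,0,0,0,0.2],[0,0,0,0,0,0,0.2],[0,0,0,0,0,0,0.2],[0,0,0,0,0,0,0.2]]]' 35
python3 -m pendant '[[[0,0,-0.01,0,0,0,0.2],[0,0,-0.05,0,0,0,0.2],[0,0,-0.05,0,0,0,0.2],[0,0,-0.02,0,0,0,0.2]]]'
python3 - <<'E'
from h import *
go(682.2,40.6,120,np.pi/2-.105)
E
```

```text
t: 24.0
tcp_pos: [0.5349, 0.1407, 0.0179]
tool_rot: [0.782, 0.624, -0.001, -0.002]
force: [0.1, 1.2, -0.7]
finger_gap: 0.441
gripper_force: 36.2
t: 24.4
tcp_pos: [0.537, 0.1407, 0.1253]
tool_rot: [0.782, 0.624, 0.001, -0.0]
force: [0.3, 0.2, -0.0]
finger_gap: 0.444
gripper_force: 36.2
turn [ 0.01 -0.02 -0.99] shift [-0.1054  0.1936  0.0066] rows>= 3.0968303876427172 | mm [-84.3 154.8   5.3] F [ 0.3  0.2 -0. ] t 24.4
```

```bash
python3 -m pendant '[[[0,0,0,0,0,-0.99,0.2],[-0.0211,0.0387,0.0013,0,0,0,0.2],[-0.0211,0.0387,0.0013,0,0,0,0.2],[-0.0211,0.0387,0.0013,0,0,0,0.2],[-0.0211,0.0387,0.0013,0,0,0,0.2],[-0.0211,0.0387,0.0013,0,0,0,0.2],[0,0,0,0,0,0,0.2],[0,0,0,0,0,0,0.2]]]'
python3 - <<'E'
from h import *
go(682.2,40.6,26,np.pi/2-.105)
E
```

```text
t: 25.2
tcp_pos: [0.6802, 0.0397, 0.1156]
tool_rot: [0.744, 0.668, -0.001, -0.002]
force: [0.5, -0.2, 0.1]
finger_gap: 0.449
gripper_force: 36.2
turn [-0.04 -0.01 -0.01] shift [0.0013 0.0024 0.112 ] rows>= 1.7912595785439325 | mm [ 1.1  1.9 89.6] F [ 0.5 -0.2  0.1] t 25.2
```

```bash
python3 -m pendant '[[[0.0013,0.0024,0.05,-0.04,0,0,0.2],[0,0,0.04,0,0,0,0.2],[0,0,0.015,0,0,0,0.2],[0,0,0.007,0,0,0,0.2],[0,0,0.003,0,0,0,0.2],[0,0,0,0,0,0,0.2]]]'
python3 -m pendant '[[[0,0,0.0014,0,0,0,0.2],[0,0,0,0,0,0,0.2]]]'
python3 -m pendant '[[[0,0,0.0012,0,0,0,0.2],[0,0,0,0,0,0,0.2]]]'
```

```text
t: 25.8
tcp_pos: [0.6829, 0.0414, 0.0248]
tool_rot: [0.743, 0.669, 0.001, 0.001]
force: [0.1, -0.1, 0.3]
finger_gap: 0.446
gripper_force: 36.3
t: 26.0
tcp_pos: [0.6829, 0.0412, 0.0236]
tool_rot: [0.743, 0.669, 0.001, 0.001]
force: [-0.5, 0.1, 0.4]
finger_gap: 0.448
gripper_force: 36.3
t: 26.2
tcp_pos: [0.6823, 0.0412, 0.0218]
tool_rot: [0.743, 0.669, 0.001, 0.0]
force: [-0.4, 0.5, -0.4]
finger_gap: 0.446
gripper_force: 36.3
```

```bash
python3 -m pendant '[[[0,0,0.001,0,0,0,0.2],[0,0,0,0,0,0,0.2]]]'
python3 -m pendant '[[[0,0,0.0006,0,0,0,0.2],[0,0,0,0,0,0,0.2]]]'
```

```text
t: 26.4
tcp_pos: [0.6823, 0.0412, 0.0209]
tool_rot: [0.743, 0.669, 0.001, -0.0]
force: [-0.1, 1.1, 0.7]
finger_gap: 0.444
gripper_force: 36.4
t: 26.6
tcp_pos: [0.6823, 0.0412, 0.0209]
tool_rot: [0.743, 0.669, 0.001, -0.0]
force: [-1.3, 0.4, 3.9]
finger_gap: 0.446
gripper_force: 36.7
```

```bash
python3 -m pendant '[[[0,0,0,0,0,0,0.5],[0,0,0,0,0,0,0.58],[0,0,0,0,0,0,0.58],[0,0,-0.015,0,0,0,0.58],[0,0,-0.05,0,0,0,0.58],[0,0,-0.05,0,0,0,0.5],[0,0,-0.035,0,0,0,0.4]]]'
python3 - <<'E'
from h import *
go(446.5,-129,140,-1.292)
E
```

```text
t: 27.3
tcp_pos: [0.6833, 0.0411, 0.1438]
tool_rot: [0.743, 0.669, 0.002, 0.001]
force: [0.4, 0.2, 0.6]
finger_gap: 0.403
gripper_force: 0.0
turn [ 0.04 -0.   -3.2 ] shift [-0.1229 -0.3431  0.0047] rows>= 5.489246731069344 | mm [ -98.3 -274.5    3.8] F [0.4 0.2 0.6] t 27.3
```

```bash
python3 -m pendant '[[[0,0,0,0.02,0,-0.8,0.4],[0,0,0,0.02,0,-0.8,0.4],[0,0,0,0,0,-0.8,0.4],[0,0,0,0,0,-0.8,0.4],[-0.0154,-0.0429,0.0006,0,0,0,0.4],[-0.0154,-0.0429,0.0006,0,0,0,0.4],[-0.0154,-0.0429,0.0006,0,0,0,0.4],[-0.0154,-0.0429,0.0006,0,0,0,0.4],[-0.0154,-0.0429,0.0006,0,0,0,0.4],[-0.0154,-0.0429,0.0006,0,0,0,0.4],[-0.0154,-0.0429,0.0006,0,0,0,0.4],[-0.0154,-0.0429,0.0006,0,0,0,0.4],[0,0,0,0,0,0,0.4],[0,0,0,0,0,0,0.4]]]'
python3 - <<'E'
from h import *
d=eyes.snapshot("wrist");cv2.imwrite("pics/w9.png",d["pixels"][:,:,::-1]);np.savez("w9.npz",**d)
m=notmat(d["pixels"]);a=d["pixels"].astype(int)
c,s,y=rect(d,win(m,235,335,135,250),.002);print(c,s,y)
iv=a[...,0]>150
print(*rect(d,win(iv,245,325,140,245),.013))
go(*c,21,y)
E
```

```text
t: 28.7
tcp_pos: [0.4456, -0.1299, 0.1379]
tool_rot: [0.603, 0.798, -0.001, -0.001]
force: [0.1, -0.7, 0.7]
finger_gap: 0.401
gripper_force: 0.0
[ 446.4 -129.6] [31.2, 51.3] -1.274
[ 446.3 -128.2] [9.2, 38.2] -1.267
turn [-0.02 -0.   -0.16] shift [-0.000e+00  1.000e-04  1.461e-01] rows>= 2.3379927441977157 | mm [-0.000e+00  1.000e-01  1.169e+02] F [-0.1  0.7 -0.9] t 28.75
```

View pics/w9.png

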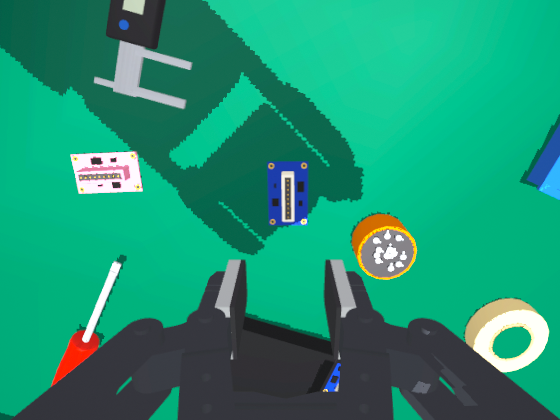

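The board is at (288,193), with the header upright in the image. The tub at (385,245) is clear of the fingers. I descend to TCP z 23.5 mm, with the tips about 5 mm up.

```bash
python3 -m pendant '[[[0,0,0.05,0,0,-0.18,0.35],[0,0,0.05,0,0,0,0.3],[0,0,0.03,0,0,0,0.3],[0,0,0.010,0,0,0,0.3],[0,0,0.003,0,0,0,0.3],[0,0,0,0,0,0,0.15],[0,0,0,0,0,0,0],[0,0,0,0,0,0,0],[0,0,0,0,0,0,0],[0,0,0,0,0,0,0]]]' 30
python3 -m pendant '[[[0,0,-0.01,0,0,0,0],[0,0,-0.05,0,0,0,0],[0,0,-0.05,0,0,0,0],[0,0,-0.02,0,0,0,0]]]'
python3 - <<'E'
from h import *
a=-.07;x=np.array([np.cos(a),np.sin(a)]);c=np.array([495.5,-330])-25*x;print(c)
go(*c,125,np.pi/2+a)
E
```

```text
t: 29.75
tcp_pos: [0.4452, -0.1293, 0.0236]
tool_rot: [0.593, 0.805, -0.001, -0.001]
force: [0.1, 0.2, 5.4]
finger_gap: 0.084
gripper_force: 31.2
t: 30.15
tcp_pos: [0.4462, -0.1297, 0.13]
tool_rot: [0.593, 0.805, -0.001, 0.0]
force: [0.7, -0.5, -0.1]
finger_gap: 0.084
gripper_force: 30.6
[ 470.56122499 -328.25142882]
turn [-0.    0.01  3.09] shift [-0.2454  0.0477  0.0062] rows>= 3.9268561242013926 | mm [-196.3   38.2    5. ] F [ 0.7 -0.5 -0.1] t 30.15
```

```bash
python3 -m pendant '[[[0,0,0,0,0,0.77,0],[0,0,0,0,0,0.77,0],[0,0,0,0,0,0.77,0],[0,0,0,0,0,0.78,0],[-0.0409,0.0079,0.001,0,0,0,0],[-0.0409,0.0079,0.001,0,0,0,0],[-0.0409,0.0079,0.001,0,0,0,0],[-0.0409,0.0079,0.001,0,0,0,0],[-0.0409,0.0079,0.001,0,0,0,0],[-0.0409,0.0079,0.001,0,0,0,0],[0,0,0,0,0,0,0],[0,0,0,0,0,0,0]]]'
python3 - <<'E'
from h import *
d=eyes.snapshot("wrist");cv2.imwrite("pics/w10.png",d["pixels"][:,:,::-1]);np.savez("w10.npz",**d)
go(470.6,-328.3,30,np.pi/2-.07)
E
```

```text
t: 31.35
tcp_pos: [0.4686, -0.3278, 0.1217]
tool_rot: [0.732, 0.681, -0.001, -0.002]
force: [-0.0, 0.1, -0.0]
finger_gap: 0.086
gripper_force: 30.6
turn [-0.05 -0.02 -0.01] shift [-0.0019  0.003   0.1145] rows>= 1.8319148606480866 | mm [-1.5  2.4 91.6] F [ 0.3  0.2 -0.5] t 31.4
```

View pics/w10.png

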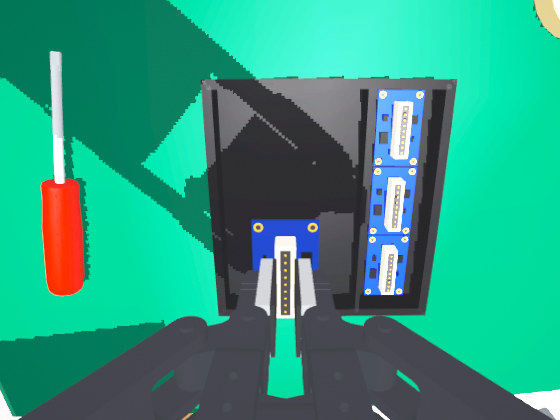

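The board is held level at (285,260), parallel to the stock boards and inside the black pocket (columns 215–358). I lower it.

```bash
python3 -m pendant '[[[-0.0019,0.003,0.05,-0.05,0,0,0],[0,0,0.04,0,0,0,0],[0,0,0.02,0,0,0,0],[0,0,0.0045,0,0,0,0],[0,0,0,0,0,0,0]]]'
python3 -m pendant '[[[0,0,0.0012,0,0,0,0],[0,0,0,0,0,0,0]]]'
python3 -m pendant '[[[0,0,0.0012,0,0,0,0],[0,0,0,0,0,0,0]]]'
```

```text
t: 31.9
tcp_pos: [0.4711, -0.3278, 0.0299]
tool_rot: [0.731, 0.682, 0.001, -0.001]
force: [-0.1, -0.5, 0.1]
finger_gap: 0.087
gripper_force: 30.6
t: 32.1
tcp_pos: [0.472, -0.3295, 0.0303]
tool_rot: [0.731, 0.682, 0.001, 0.001]
force: [0.5, 0.6, -0.4]
finger_gap: 0.09
gripper_force: 30.6
t: 32.3
tcp_pos: [0.4716, -0.3295, 0.0288]
tool_rot: [0.732, 0.682, 0.001, 0.001]
force: [0.1, -0.8, -0.1]
finger_gap: 0.089
gripper_force: 30.6
```

```bash
python3 -m pendant '[[[0,0,0.0015,0,0,0,0],[0,0,0,0,0,0,0]]]'
python3 -m pendant '[[[0,0,0.001,0,0,0,0],[0,0,0,0,0,0,0]]]'
```

```text
t: 32.5
tcp_pos: [0.4713, -0.3293, 0.027]
tool_rot: [0.732, 0.682, 0.001, 0.0]
force: [0.4, 0.7, -0.4]
finger_gap: 0.086
gripper_force: 30.6
t: 32.7
tcp_pos: [0.4714, -0.3293, 0.0266]
tool_rot: [0.732, 0.682, 0.001, 0.0]
force: [-0.3, 1.6, 4.0]
finger_gap: 0.092
gripper_force: 31.1
```

```bash
python3 -m pendant '[[[0,0,0.0003,0,0,0,0.15],[0,0,0,0,0,0,0.25],[0,0,0,0,0,0,0.25],[0,0,-0.015,0,0,0,0.3],[0,0,-0.05,0,0,0,0.4],[0,0,-0.06,0,0,0,0.4],[0,0,-0.06,0,0,0,0.4],[-0.055,0,0,0,0,0,0.4],[-0.055,0,0,0,0,0,0.4],[-0.055,0,0,0,0,0,0.4],[-0.055,0,0,0,0,0,0.4],[0,0,0,0,0,0,0.4]]]'
python3 - <<'E'
from h import *
d=eyes.snapshot("top");im=d["pixels"][:,:,::-1]
cv2.imwrite("pics/top1.png",cv2.resize(im[80:330,50:500],(800,444),interpolation=cv2.INTER_CUBIC))
m=notmat(d["pixels"]);print("tub",*rect(d,win(m,335,370,196,228),.028))
E
```

```text
t: 33.9
tcp_pos: [0.4579, -0.5118, 0.175]
tool_rot: [0.733, 0.68, -0.001, 0.004]
force: [1.9, 0.2, -0.2]
finger_gap: 0.405
gripper_force: 0.0
tub [ 526.6 -146.9] [44.7, 46.7] -1.567
```

View pics/top1.png

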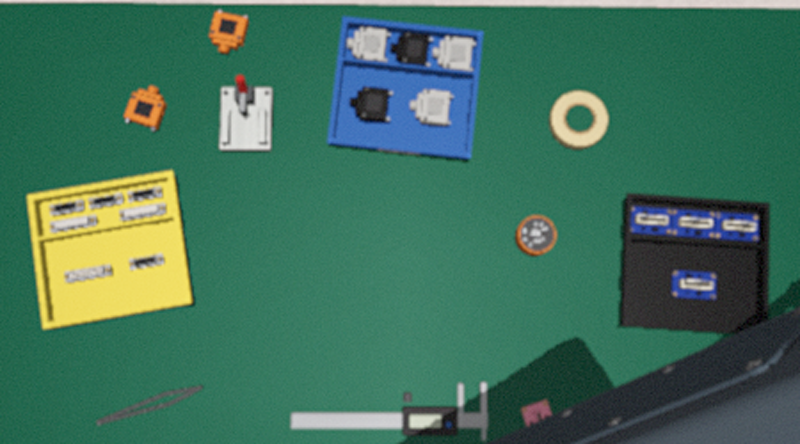

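The picture shows all five parts flat and lengthwise in their pockets: connectors at (88,272) and (147,261), hoods at (372,104) and (432,106), and the board at (694,284). The tub at (536,235) hasn't moved. I hand the job in.

```bash
python3 -c "
from station import job
print(job.sign_off())"
```

```text
the job is handed in; nothing more can be done
None
```

All five parts are in the pockets of their trays, flat and lengthwise, the screw tub is where it stood, and the job was handed in at about 34 s.

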